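Hold the sprung presser arm back for lifting out a casting

TASK

A colleague wants to lift the cured concrete dish out of its stand with both hands. First swing the clamp lever with the red roller grip up off the dish and right over past upright to its open end, where it stays by itself; then swing the sprung presser arm away from the dish by its yellow upright post until it is fully against its stop, and keep it there: the program finishes while still holding the post with the fingers. Leave the dish in place and do not shift the bowl, the bottle or the trowel.

Things in the scene. Friction and masses are not known exactly. Their poses are not given: they have to be found in the camera images.
- stand: Fixed plywood board, 18 mm thick, that carries the mechanism and may lie turned about z. Origin on the table under the dish's centre, z up. It spans x -90 to 130, y -220 to 160 mm. In its frame: blue hinge block x -28 to 28, y 83 to 127, top 87 mm above the table; black stop peg of the presser arm, 18 mm wide, at x 45, y -174, top 60; four 12 mm pins round the dish, tops 40.
- clamp_hinge (a point): Point on the axis of the clamp lever's hinge pin, mid-way between the blue cheeks, at x 0, y 100, z 75 mm in the stand frame. The pin runs along the stand's x axis.
- clamp_grip: Red roller grip, 24 mm diameter, 28 mm long along the stand's x axis, spinning freely about that axis on the end of the clamp lever (10 mm steel rod); origin at its centre. Shut (joint 0) it is 105 mm from the hinge along the stand's -y and 37 mm above it: over the dish, 112 mm above the table, free all round. It swings in the stand's y-z plane on a radius of 111 mm.
- clamp_lever (a joint): Angle of the clamp lever (rad): 0 shut (rubber pad over the dish), 1.23 with the roller straight above the hinge, 1.75 fully open with the roller leaning out over the stand's +y side. Friction (about 0.12 N m) keeps it wherever it is left.
- press_pivot (a point): Point on the vertical pivot axis of the presser arm, at the height of its bar's middle (44 mm above the table), at x 90, y -95 mm in the stand frame.
- grip_post: Yellow upright round post (a sleeve that spins freely on its own axis), 16 mm diameter, 75 mm tall, on the free end of the presser arm's aluminium bar (16 mm wide, 14 high); origin at the centre of its foot, 51 mm above the table (top at 126 mm), 140 mm from the pivot axis. At joint 0 the foot is at x -50, y -95 mm in the stand frame.
- press_arm (a joint): Angle of the presser arm (rad), counterclockwise from above: 0 at rest (bar along the stand's -x from the pivot, rubber nose at the dish), 0.9 fully against its stop (the post has swung towards the stand's -y). A spring always pushes it back to 0: at the post it takes about 3.2 N to start it and 6.4 N to hold it at the stop.
- casting: The dish: round grey concrete casting, 110 mm diameter, 40 mm tall, standing loose on the board between four pins; origin at the centre of its underside; its top is 58 mm above the table. Must stay in place.
- bowl: Yellow plastic bowl, 130 mm across and 55 mm tall, loose on the table; origin under its centre. Leave alone.
- bottle: Blue bottle with white cap, 60 mm diameter and 120 mm tall, loose on the table; origin under its centre. Leave alone.
- trowel: Trowel with wooden handle, about 225 mm long and 75 mm wide, under 30 mm tall, loose on the table to the left of the stand; origin under the middle of its length; blade to its +x, handle to its -x. Leave alone.
Not all that is in view belongs to the job. What is meant by the casting is not blue, pink or turquoise, and is the larger of those in its own colour.

How it is judged:
On the way, in this order (a step that is already met when the one before it is completed fails the run):
1. the clamp lever is swung over past upright, open, while the presser arm is still at rest (value of joint clamp_lever above 1.5 rad and value of joint press_arm below 0.3 rad), for 0.2 s.
2. the presser arm is held at its stop with the fingers on the post (value of joint press_arm above 0.84 rad and contact force between the fingers and grip_post above 3 N), for 0.5 s.
At the end, for the whole second after the job is handed in: The clamp lever stands open (joint above 1.5 rad) and the presser arm is held at its stop (joint above 0.84 of 0.9 rad) by the fingers on the yellow post (more than 3 N), with the dish still, flat and within 12 mm of where it was (all of step 2 and value of joint clamp_lever above 1.5 rad and contact force between grip_post and casting below 0.5 N and distance of casting from where it was at the start of the episode below 0.012 m and angle between casting's own z axis and vertical below 0.1 rad and linear speed of casting below 0.02 m/s); the arm keeps its last pose, push and grip.
It fails at once if the dish is knocked out of its place (distance of casting from where it was at the start of the episode above 0.015 m or angle between casting's own z axis and vertical above 0.2 rad).
It fails at once if the bowl, bottle or trowel is shifted (distance of any of bowl, bottle, trowel from where it was at the start of the episode above 0.03 m).
It also fails if it takes over 48 s, if anything falls off the work surface, if the arm or the gripper's body presses on something with over 40 N, if the wrist force passes 120 N, or if a joint passes its speed limit or range.

ROBOT

A 6-joint arm with a two-finger parallel gripper is mounted at the origin on the work surface. World frame = base frame: x ahead of the robot, y to its left, z up, the work surface at z = 0. Lengths are in m, angles in rad, forces in N, time in s.
With the tool pointing down it reaches from about 0.375 to 0.975 m from the base axis. Payload 3.8 kg.
Tool frame: the origin (TCP) lies at the very end of the fingers, on their centre line; the grasp point (between the pads) lies 19 mm behind it; z points along the fingers, y is the direction in which the jaws open and shut (so a half turn about z gives the same grasp; the last joint's range is limited). The gripper opens to 85 mm and grips with 20 to 120 N. Pads are 22 mm wide; open, the fingers measure 114 mm over their backs; the gripper's body (76 mm by 85 mm) begins 54 mm behind the grasp point. The pads swing forward as they close: fully open they stand 13 mm farther back than shut.
Start: joints at [1.164, 0.264, 1.604, -0, 1.274, -0.037], TCP at [0.244, 0.629, 0.208] pointing down, gripper open.
Joint ranges: [-2.63, 2.63], [-0.94, 2.18], [0.31, 2.57], [-1.31, 4.45], [0, 2.66], [-2.55, 2.55]. Speed limits (rad/s): [2.57, 2.57, 3.14, 3.14, 3.14, 3.14].

INTERFACE

Orientations are given as a rotation vector (axis times angle).
In Python, from workcell import status, read_camera, camera_info, order gives the robot as it stands.
- The arm moves only by the tool move_arm, never from a script. Its argument "deltas" is a list of rows, each a list of 3 entries, a list of its own where there are three numbers: the turn, a rotation vector about the world's x, y, z as a fraction of full scale, then the shift along the world's x, y, z as a fraction of full scale, then the closure, from -1 (fully open) to 1 (shut), so that 0 is half open. A call has 1 to 20 rows; each row is the pose to reach, as a shift and turn from the pose commanded when the call began; what a row does not reach only later rows make up. Full scale, the value 1, is 0.1 m for a shift and pi/2 rad for a turn. A row lasts 1/8 s, in which the tool goes at most 62.5 mm and 10.7 degrees, less where a joint would pass 70% of its speed; a pose out of reach is approached as far as the arm can. A call with a number of a shift or a turn outside -1 to 1 is refused whole. A call with a gripper value outside its range is refused whole. The fingers move at their own pace and stop on an object; "grip_force" is the grip in N (left out, the last holds). Time passes only in rows, so rows that repeat a pose let the fingers close. It gives the time, the measured TCP pose, the force and the opening at its end, in the units of the state.
- status.read_state(): the state, without advancing time (a new reading comes with each control period).
- read_camera(name): name is "scene" or "top"; returns (picture, depth): 420x560x3 uint8, red, green, blue; 420x560 float32, m along the optical axis (not along the pixel's ray), 0 where there is no reading.
- camera_info(name): a dict with "K" (3x3 intrinsics, pixels), "R" (3x3) and "t" (3): a world point X has camera coordinates R X + t. Camera axes: x right, y down, z forward; pixel columns grow to the right and rows downward; lengths in m; the calibration is good to about 2 mm. A picture is of the moment at which its call begins. camera_info takes no time and is no camera call.
- order.finish_job(): hands the job in, once; it reports no verdict.
The state is a dict: "time": time; "q": joint angles; "joint_vel": joint speeds; "joint_torque": joint torques, N m; "tool_pos": TCP position; "tcp_rot": TCP orientation; "wrist_force": force on the tool from outside, world axes, zero at the start; "torque": the same for the moment, N m; "width": opening from 0.0 (shut) to 1.0 (fully open).
Only numpy, scipy, OpenCV 4.12 (cv2) and the standard library are available. Lean on these libraries where they do the work, as an engineer would, in place of code of your own. Each camera call takes 0.05 s, during which the arm holds its last target. There are 200 camera calls.

## Working session

There is one attempt and no reset: what is moved stays moved. The work goes in short steps, Python scripts to look and compute and a tool call to move; the robot and the scene stay as the last step left them, time stands still between calls to the robot, and variables do not carry over. Pictures are saved under pics/ and viewed, about 8 in all and at most 12, crops included, and the job is handed in when it is done.

Besides the shell and the picture viewer there is one more tool, called after ">>>" by a JSON object that holds its "fn" and its "kwargs", one argument or row to a line. move_arm: Moves the arm, as the interface text tells. Its arguments: {"type":"object","properties":{"deltas":{"type":"array","items":{"type":"array"}},"grip_force":{"type":"number"}},"required":["deltas"]}

```bash
mkdir -p pics; ls
python3 - <<'E'
from workcell import status, read_camera, camera_info
import cv2,numpy as np
for n in("scene","top"):
    p,d=read_camera(n); np.savez(n+"0.npz",p=p,d=d); cv2.imwrite(f"pics/{n}0.png",p[:,:,::-1])
    i=camera_info(n); print(n,np.round(i["K"],1).tolist(),np.round(i["R"],3).tolist(),np.round(i["t"],3))
print(status.read_state())
E
```

```text
pics
scene [[382.8, 0.0, 277.6], [0.0, 382.8, 214.4], [0.0, 0.0, 1.0]] [[0.125, 0.992, 0.008], [0.652, -0.076, -0.754], [-0.748, 0.1, -0.657]] [-0.12  -0.268  1.53 ]
top [[384.0, 0.0, 277.6], [0.0, 384.0, 216.9], [0.0, 0.0, 1.0]] [[-0.012, -1.0, -0.01], [-0.995, 0.013, -0.099], [0.099, 0.008, -0.995]] [0.049 0.526 1.028]
{'time': 0.1, 'q': array([ 1.16406821e+00,  2.64683236e-01,  1.60521998e+00,  3.70044400e-06,
        1.27371860e+00, -3.69136555e-02]), 'joint_vel': array([ 0.00081451, -0.0020771 , -0.00503714,  0.00072638, -0.00186806,
       -0.00168046]), 'joint_torque': array([-2.13874928e-04, -5.16705823e+01, -3.68591380e+01, -1.19220799e-04,
        6.30891402e-03, -1.95346877e-05]), 'tool_pos': array([0.24370427, 0.62871622, 0.20689236]), 'tcp_rot': array([-0.57751729, -3.08759487,  0.00310763]), 'wrist_force': array([ 0.42260068, -0.68752622, -0.40480988]), 'torque': array([-0.04092889, -0.00399576,  0.02876374]), 'width': 1.0013329678619118}
```

View pics/scene0.png

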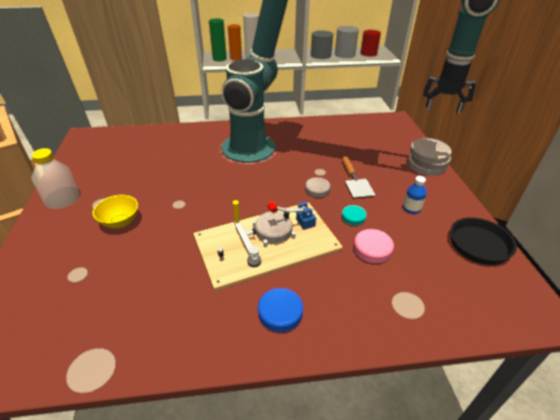

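View pics/top0.png

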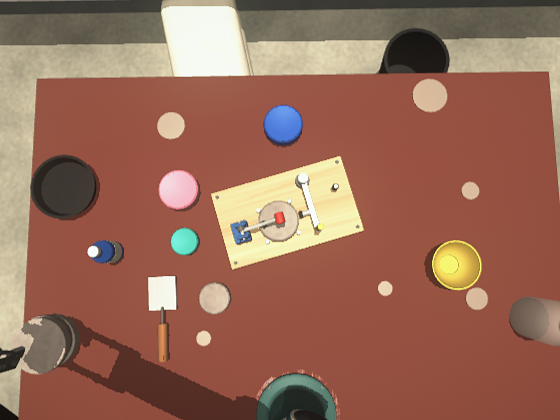

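The top view shows the stand with the grey dish at (279,221), red roller (280,218), blue hinge (241,232), yellow post (320,226) and pivot (303,180). Look-alikes are the smaller grey disc (214,298), the pink, blue and turquoise discs, and the yellow bowl (457,264) as a second yellow thing. I choose the dish between the pins on the board. Next I measure it and check one close crop.

```bash
cat > h.py <<'E'
import cv2,numpy as np
from workcell import status, read_camera, camera_info
def plane(n,uv,z):
    i=camera_info(n);R,t=np.array(i["R"]),np.array(i["t"]);c=-R.T@t
    d=R.T@np.linalg.solve(i["K"],[uv[0],uv[1],1]); return c+d*(z-c[2])/d[2]
def proj(n,X):
    i=camera_info(n);p=np.array(i["K"])@(np.array(i["R"])@np.array(X)+i["t"]);return p[:2]/p[2]
def two(a,b):
    A=[];y=[]
    for n,uv in(("scene",a),("top",b)):
        i=camera_info(n);P=np.array(i["K"])@np.c_[i["R"],i["t"]]
        for k in(0,1):
            r=uv[k]*P[2]-P[k];A.append(r[:3]);y.append(-r[3])
    return np.linalg.lstsq(np.array(A),np.array(y),rcond=None)[0]
def blobs(p,lo,hi,box,k=3):
    x0,y0,x1,y1=box;h=cv2.cvtColor(p,cv2.COLOR_RGB2HSV)
    m=np.zeros(h.shape[:2],np.uint8);m[y0:y1,x0:x1]=cv2.inRange(h,lo,hi)[y0:y1,x0:x1]
    n,l,s,c=cv2.connectedComponentsWithStats(m);o=np.argsort(-s[1:,4])[:k]+1
    return [(c[j],s[j]) for j in o],m
E
python3 - <<'E'
from h import *
P={n:np.load(n+"0.npz")["p"] for n in("scene","top")}
B={"scene":(185,190,350,285),"top":(205,150,370,275)}
C=dict(red=((0,200,120),(6,255,255)),blue=((105,120,40),(125,255,255)),yel=((24,200,120),(32,255,255)))
for c,(lo,hi) in C.items():
    for n in P:
        for b in blobs(P[n],lo,hi,B[n])[0]: print(c,n,np.round(b[0],1),b[1])
h,m=blobs(P["top"],(10,60,120),(28,200,255),B["top"],1)
m=cv2.morphologyEx(m,cv2.MORPH_CLOSE,np.ones((25,25)))
r=cv2.minAreaRect(cv2.findNonZero(m)); print(r)
for q in cv2.boxPoints(r): print(q,np.round(plane("top",q,.018),4))
a=cv2.resize(P["top"][160:270,210:365,::-1],None,fx=4,fy=4,interpolation=2)
b=cv2.resize(P["scene"][190:280,190:345,::-1],None,fx=4,fy=4,interpolation=2)[:,:620]
cv2.imwrite("pics/crop.png",cv2.resize(np.vstack([a,b]),None,fx=.75,fy=.75))
E
```

```text
red scene [271.8 205.8] [268 201   9  10  68]
blue scene [305.8 218.4] [298 209  17  19 216]
blue scene [302.1 204.1] [299 203   7   4  15]
blue top [237. 232.] [231 223  17  20 105]
blue top [246.8 232.4] [246 232   3   2   5]
blue top [242.  240.8] [241 240   3   2   4]
yel scene [235.7 208.3] [233 201   5  20  52]
((286.82958984375, 212.02069091796875), (79.51446533203125, 138.37435913085938), 73.61045837402344)
[209.23564 193.40128] [0.5959 0.233  0.018 ]
[341.98724 154.35669] [ 0.7019 -0.1398  0.018 ]
[364.42352 230.6401 ] [ 0.4866 -0.1954  0.018 ]
[231.67194 269.6847 ] [0.3842 0.1703 0.018 ]
```

View pics/crop.png

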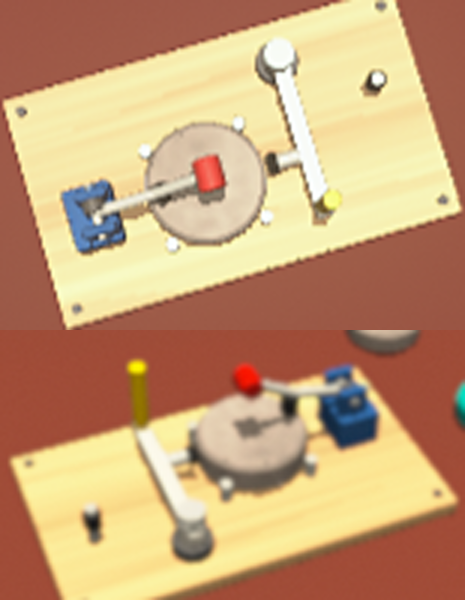

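The crop confirms the choice: red roller at top px (279,218) above the dish, blue hinge left, white presser bar with yellow post at (319,227), stop peg at (335,187). Now I fit the stand pose by triangulating.

Run:
```python
from h import *
P={n:np.load(n+"0.npz")["p"] for n in("scene","top")}
B={"scene":(225,195,285,235),"top":(265,205,335,240)}
def cen(n,kind):
    h=cv2.cvtColor(P[n],cv2.COLOR_RGB2HSV).astype(int);x0,y0,x1,y1=B[n]
    H,S,V=[h[...,k] for k in range(3)]
    m=(((H<6)|(H>172))&(S>170)&(V>120)) if kind=="red" else ((H>22)&(H<35)&(S>150)&(V>90))
    z=np.zeros_like(m);z[y0:y1,x0:x1]=m[y0:y1,x0:x1];v,u=np.nonzero(z)
    return u,v
R={n:np.array([q.mean() for q in cen(n,"red")]) for n in P}
for n in P: print(n,R[n],len(cen(n,"red")[0]))
roll=two(R["scene"],R["top"]);print("roller",roll, np.round(plane("top",R["top"],.112),4),np.round(plane("scene",R["scene"],.112),4))
u,v=cen("scene","y");s=np.array([u[v<v.min()+4].mean(),v.min()+1.5]);u2,v2=cen("top","y");print("post top px",s,u2.mean(),v2.mean(),len(u2),u2.min(),u2.max(),v2.min(),v2.max())
print("post",two(s,(u2.mean(),v2.mean())),plane("scene",s,.126),plane("top",(u2.mean(),v2.mean()),.126))
print("dish",plane("top",(278.7,221),.058))
c=[np.array(q) for q in((.5959,.233),(.7019,-.1398),(.4866,-.1954),(.3842,.1703))]
ey=(c[0]-c[1]+c[3]-c[2]);yaw=np.arctan2(-ey[0],ey[1]);Rz=np.array([[np.cos(yaw),-np.sin(yaw)],[np.sin(yaw),np.cos(yaw)]])
o=sum(c)/4-Rz@[.02,-.03];print("yaw",np.degrees(yaw),"o",o)
for n,q in dict(roll=(0,-.005),hinge=(0,.1),pivot=(.09,-.095),post=(-.05,-.095),peg=(.045,-.174)).items(): print(n,o+Rz@q, proj("top",[*(o+Rz@q),.06]))
```

```text
scene [271.60204082 205.5       ] 98
top [279.27419355 217.66129032] 62
roller [0.51560642 0.03819239 0.11954252] [0.5163 0.0381 0.112 ] [0.5066 0.0394 0.112 ]
post top px [235.17647059 201.5       ] 318.5 228.5 2 318 319 228 229
post [ 0.48711419 -0.06062928  0.12013083] [ 0.49415709 -0.0618703   0.126     ] [ 0.48679049 -0.0587385   0.126     ]
dish [0.51267758 0.03993547 0.058     ]
yaw 15.75872860814128 o [0.51475411 0.04046567]
roll [0.51611205 0.03565361] [280.29159867 219.62540089]
hinge [0.4875954  0.13670706] [242.30201553 230.81337032]
pivot [ 0.62717213 -0.02652081] [302.95374915 178.11887746]
post [ 0.49243419 -0.064543  ] [318.24562396 228.05875389]
peg [ 0.60531888 -0.11477292] [336.1025451  185.72364332]
```

Two views agree to about 3 mm with the board fit: stand origin (0.514, 0.040), yaw 15.6°, roller (0.516, 0.037), post (0.490, -0.062). I'll grip the roller by its ends, jaws along the stand's x (turn −53°), starting with the transit.

>>> {"fn": "move_arm", "kwargs": {
  "deltas": [
    [[0,0,-0.05],[0.23,-0.5,0],-1],
    [[0,0,-0.1],[0.453,-0.985,0],-1]
  ]
}}

```text
time: 0.35
tool_pos: [0.2892, 0.5296, 0.2071]
tcp_rot: [-0.82, -3.033, 0.002]
wrist_force: [0.8, 0.2, 0.2]
width: 1.004
```

>>> {"fn": "move_arm", "kwargs": {
  "deltas": [
    [[0,0,-0.05],[0.23,-0.5,0],-1],
    [[0,0,-0.1],[0.453,-0.985,0],-1]
  ]
}}

```text
time: 0.6
tool_pos: [0.3348, 0.4305, 0.2075]
tcp_rot: [-1.057, -2.958, 0.001]
wrist_force: [0.3, 0.1, 0.3]
width: 0.999
```

>>> {"fn": "move_arm", "kwargs": {
  "deltas": [
    [[0,0,-0.05],[0.23,-0.5,0],-1],
    [[0,0,-0.1],[0.453,-0.985,0],-1]
  ]
}}

```text
time: 0.85
tool_pos: [0.3801, 0.332, 0.2077]
tcp_rot: [-1.286, -2.866, 0.001]
wrist_force: [1.3, -0.2, 0.2]
width: 1.001
```

>>> {"fn": "move_arm", "kwargs": {
  "deltas": [
    [[0,0,-0.05],[0.23,-0.5,0],-1],
    [[0,0,-0.1],[0.453,-0.985,0],-1]
  ]
}}

```text
time: 1.1
tool_pos: [0.4254, 0.2336, 0.2078]
tcp_rot: [-1.507, -2.757, 0.0]
wrist_force: [1.8, 0.0, 0.3]
width: 0.996
```

>>> {"fn": "move_arm", "kwargs": {
  "deltas": [
    [[0,0,-0.05],[0.23,-0.5,0],-1],
    [[0,0,-0.1],[0.453,-0.985,0],-1]
  ]
}}

```text
time: 1.35
tool_pos: [0.4707, 0.1351, 0.2078]
tcp_rot: [-1.719, -2.63, 0.0]
wrist_force: [1.5, 0.7, -0.1]
width: 1.002
```

>>> {"fn": "move_arm", "kwargs": {
  "deltas": [
    [[0,0,-0.05],[0.23,-0.5,0],-1],
    [[0,0,-0.09],[0.453,-0.985,0],-1],
    [[0,0,-0.09],[0.453,-0.985,0],-1],
    [[0,0,-0.09],[0.453,-0.985,0],-1]
  ]
}}

```text
time: 1.85
tool_pos: [0.5152, 0.0384, 0.2075]
tcp_rot: [-1.897, -2.502, 0.001]
wrist_force: [-0.1, -1.0, 0.4]
width: 0.999
```

>>> {"fn": "move_arm", "kwargs": {
  "deltas": [
    [[0,0,0],[0.01,-0.01,-0.3],-1],
    [[0,0,0],[0.01,-0.01,-0.6],-1],
    [[0,0,0],[0.01,-0.01,-0.6],-1]
  ]
}}

```text
time: 2.22
tool_pos: [0.5136, 0.0388, 0.1453]
tcp_rot: [-1.891, -2.502, 0.006]
wrist_force: [-0.3, 0.1, -0.2]
width: 1.0
```

>>> {"fn": "move_arm", "kwargs": {
  "deltas": [
    [[0,0,0],[0,0,-0.3],-1],
    [[0,0,0],[0,0,-0.55],-1],
    [[0,0,0],[0,0,-0.55],-1],
    [[0,0,0],[0,0,-0.55],-1]
  ]
}}

```text
time: 2.72
tool_pos: [0.5179, 0.0379, 0.0949]
tcp_rot: [1.895, 2.504, 0.002]
wrist_force: [0.1, -0.0, 1.4]
width: 1.006
```

Run:
```python
from h import *
a=read_camera("top")[0][160:270,210:365,::-1];b=read_camera("scene")[0][170:280,190:345,::-1]
cv2.imwrite("pics/c2.png",np.hstack([cv2.resize(q,None,fx=2.5,fy=2.5,interpolation=2) for q in(a,b)]))
```

```text
(no output)
```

View pics/c2.png

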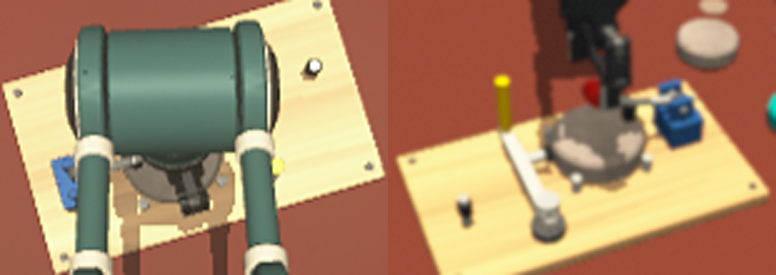

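The view shows the fingers straddling the roller: the near finger at scene crop (612,90), the red roller at (593,92) behind it, and the presser at rest. The offset is what the stand's yaw would give. Closing.

>>> {"fn": "move_arm", "kwargs": {
  "deltas": [
    [[0,0,0],[0,0,0],0.2],
    [[0,0,0],[0,0,0],1],
    [[0,0,0],[0,0,0],1],
    [[0,0,0],[0,0,0],1],
    [[0,0,0],[0,0,0],1],
    [[0,0,0],[0,0,0],1]
  ],
  "grip_force": 35
}}

```text
time: 3.58
tool_pos: [0.5172, 0.0373, 0.0933]
tcp_rot: [1.896, 2.504, 0.001]
wrist_force: [1.7, 0.6, 0.4]
width: 0.312
```

Width 0.312 ≈ 27 mm, so the roller is gripped. Computing the arc offsets.

Run:
```python
import numpy as np
a0=np.arctan2(37,105);r=np.hypot(37,105)/1000
y=np.radians(15.6)
f=lambda t:np.array([-np.sin(y)*-r*np.cos(a0+t),np.cos(y)*-r*np.cos(a0+t),r*np.sin(a0+t)])
for A,B in((0,.88),(.88,1.76)):
    for t in np.linspace(A,B,9)[1:]: print(round(t,2),np.round((f(t)-f(A))/.1,3).tolist())
```

```text
0.11 [-0.013, 0.045, 0.113]
0.22 [-0.029, 0.102, 0.22]
0.33 [-0.047, 0.17, 0.32]
0.44 [-0.069, 0.248, 0.412]
0.55 [-0.094, 0.335, 0.494]
0.66 [-0.12, 0.431, 0.566]
0.77 [-0.149, 0.533, 0.627]
0.88 [-0.179, 0.642, 0.675]
0.99 [-0.031, 0.113, 0.036]
1.1 [-0.064, 0.229, 0.059]
1.21 [-0.097, 0.346, 0.068]
1.32 [-0.13, 0.464, 0.064]
1.43 [-0.162, 0.581, 0.047]
1.54 [-0.194, 0.695, 0.016]
1.65 [-0.225, 0.805, -0.028]
1.76 [-0.254, 0.91, -0.083]
```

>>> {"fn": "move_arm", "kwargs": {
  "deltas": [
    [[0,0,0],[-0.013,0.045,0.113],1],
    [[0,0,0],[-0.029,0.102,0.22],1],
    [[0,0,0],[-0.047,0.17,0.32],1],
    [[0,0,0],[-0.069,0.248,0.412],1],
    [[0,0,0],[-0.094,0.335,0.494],1],
    [[0,0,0],[-0.12,0.431,0.566],1],
    [[0,0,0],[-0.149,0.533,0.627],1],
    [[0,0,0],[-0.179,0.642,0.675],1],
    [[0,0,0],[-0.179,0.642,0.675],1]
  ]
}}

```text
time: 4.7
tool_pos: [0.4977, 0.1042, 0.1586]
tcp_rot: [-1.894, -2.503, -0.002]
wrist_force: [6.3, 7.5, -13.6]
width: 0.313
```

>>> {"fn": "move_arm", "kwargs": {
  "deltas": [
    [[0,0,0],[-0.015,0.113,0.01],1],
    [[0,0,0],[-0.045,0.229,0.025],1],
    [[0,0,0],[-0.075,0.346,0.03],1],
    [[0,0,0],[-0.11,0.464,0.025],1],
    [[0,0,0],[-0.142,0.581,0.01],1],
    [[0,0,0],[-0.174,0.695,-0.02],1],
    [[0,0,0],[-0.205,0.805,-0.065],1],
    [[0,0,0],[-0.232,0.89,-0.11],1],
    [[0,0,0],[-0.232,0.89,-0.11],1]
  ]
}}

```text
time: 5.82
tool_pos: [0.4738, 0.19, 0.1491]
tcp_rot: [-1.895, -2.505, 0.007]
wrist_force: [-4.2, -4.5, -0.7]
width: 0.311
```

The pose corresponds to about 1.74 rad. Release and rise.

>>> {"fn": "move_arm", "kwargs": {
  "deltas": [
    [[0,0,0],[0,0,0],-0.2],
    [[0,0,0],[0,0,0],-0.5],
    [[0,0,0],[0,0,0],-0.5],
    [[0,0,0],[0,0,0],-0.5],
    [[0,0,0],[0,0,0.25],-0.5],
    [[0,0,0],[0,0,0.6],-0.5],
    [[0,0,0],[0,0,0.9],-0.5]
  ]
}}

```text
time: 6.7
tool_pos: [0.4759, 0.1906, 0.2409]
tcp_rot: [1.897, 2.504, 0.001]
wrist_force: [0.4, 0.3, 0.7]
width: 0.746
```

Run:
```python
from h import *
p=read_camera("top")[0];s=read_camera("scene")[0];np.savez("s1.npz",p=s)
cv2.imwrite("pics/c3.png",np.hstack([cv2.resize(q[:,:,::-1],None,fx=2.5,fy=2.5,interpolation=2) for q in(p[160:270,210:365],s[160:270,190:345])]))
print(proj("scene",[.472,.189,.171]))
```

```text
[322.67522825 177.81904639]
```

View pics/c3.png

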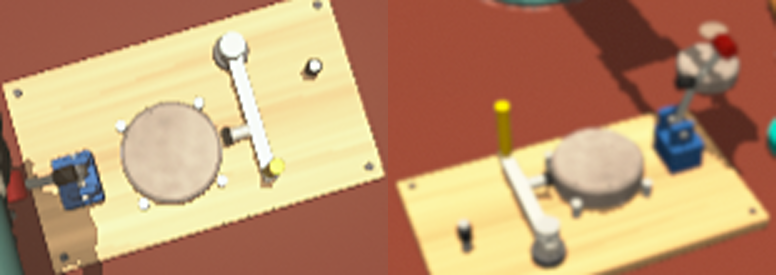

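The lever is open: the roller at scene px (325,178) matches the prediction for 1.75 rad (323,178). The dish is in place, and the presser is at rest with its post at scene px (236,202). Next, the post at about (0.490, -0.0625), with the jaws turned another −60° roughly along its path.

>>> {"fn": "move_arm", "kwargs": {
  "deltas": [
    [[0,0,-0.11],[0.025,-0.42,0],-1],
    [[0,0,-0.222],[0.05,-0.843,0],-1]
  ]
}}

```text
time: 7.05
tool_pos: [0.4803, 0.1057, 0.2386]
tcp_rot: [-2.307, -2.132, 0.001]
wrist_force: [0.6, -0.5, -0.2]
width: 1.0
```

>>> {"fn": "move_arm", "kwargs": {
  "deltas": [
    [[0,0,-0.11],[0.025,-0.42,0],-1],
    [[0,0,-0.222],[0.05,-0.843,0],-1]
  ]
}}

```text
time: 7.3
tool_pos: [0.4851, 0.0207, 0.2384]
tcp_rot: [-2.643, -1.698, 0.001]
wrist_force: [0.7, -0.5, -0.4]
width: 1.0
```

>>> {"fn": "move_arm", "kwargs": {
  "deltas": [
    [[0,0,-0.11],[0.025,-0.42,0],-1],
    [[0,0,-0.222],[0.05,-0.843,0],-1],
    [[0,0,-0.222],[0.05,-0.843,-0.4],-1],
    [[0,0,-0.222],[0.05,-0.843,-0.8],-1],
    [[0,0,-0.222],[0.05,-0.843,-0.8],-1],
    [[0,0,-0.222],[0.05,-0.843,-0.8],-1]
  ]
}}

```text
time: 8.05
tool_pos: [0.4911, -0.0623, 0.1603]
tcp_rot: [2.894, 1.222, 0.001]
wrist_force: [0.5, 0.1, 0.4]
width: 1.003
```

Run:
```python
from h import *
s=read_camera("scene")[0]
cv2.imwrite("pics/c4.png",cv2.resize(s[160:270,190:345,::-1],None,fx=4,fy=4,interpolation=2))
q=status.read_state();print(q["q"],q["tool_pos"],[((proj("scene",[.490,-.0625,z])-[190,160])*4).round() for z in(.051,.126,.18)])
```

```text
[-1.76431646e-01 -4.41114189e-02  2.03303852e+00  1.78726333e-05
  1.15008775e+00  5.95210867e-01] [ 0.49191513 -0.0624025   0.1612166 ] [array([186., 242.]), array([180., 162.]), array([174., 100.])]
```

View pics/c4.png

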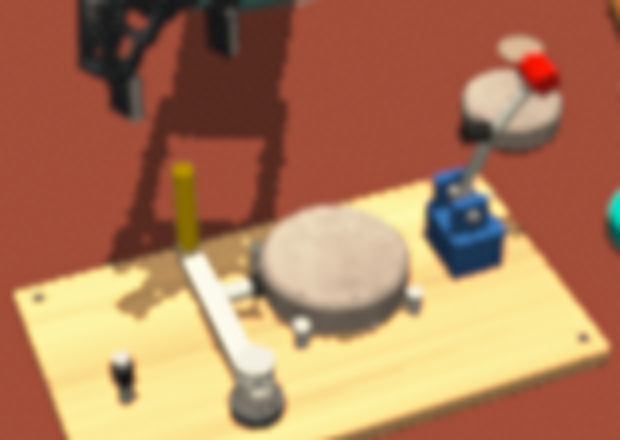

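The fingertips at crop (125,105) and (225,50) have their midpoint above the post at (184,165), in line with the prediction. Descend and close.

>>> {"fn": "move_arm", "kwargs": {
  "deltas": [
    [[0,0,0],[0,0,-0.4],-1],
    [[0,0,0],[0,0,-0.87],-1],
    [[0,0,0],[0,0,-0.87],-1],
    [[0,0,0],[0,0,-0.87],0],
    [[0,0,0],[0,0,-0.87],1],
    [[0,0,0],[0,0,-0.87],1],
    [[0,0,0],[0,0,-0.87],1],
    [[0,0,0],[0,0,-0.87],1],
    [[0,0,0],[0,0,-0.87],1],
    [[0,0,0],[0,0,-0.87],1]
  ],
  "grip_force": 40
}}

```text
time: 9.35
tool_pos: [0.4931, -0.0638, 0.0742]
tcp_rot: [2.89, 1.22, 0.006]
wrist_force: [2.8, -4.0, 0.6]
width: 0.169
```

Run:
```python
import numpy as np
y=np.radians(15.6);R=np.array([[np.cos(y),-np.sin(y)],[np.sin(y),np.cos(y)]])
f=lambda t:R@[-.14*np.cos(t),-.14*np.sin(t)]
for A,B in((0,.45),(.45,.92)):
    for t in np.linspace(A,B,7)[1:]: print(round(t,3),np.round((f(t)-f(A))/.1,3).tolist())
```

```text
0.075 [0.032, -0.1]
0.15 [0.071, -0.197]
0.225 [0.118, -0.291]
0.3 [0.171, -0.382]
0.375 [0.232, -0.468]
0.45 [0.298, -0.549]
0.528 [0.076, -0.079]
0.607 [0.157, -0.153]
0.685 [0.244, -0.219]
0.763 [0.336, -0.279]
0.842 [0.433, -0.331]
0.92 [0.533, -0.375]
```

Width 0.169 ≈ 14 mm, so the 16 mm post is held. Swing.

>>> {"fn": "move_arm", "kwargs": {
  "deltas": [
    [[0,0,0],[0.032,-0.1,0],1],
    [[0,0,0],[0.071,-0.197,0],1],
    [[0,0,0],[0.118,-0.291,0],1],
    [[0,0,0],[0.171,-0.382,0],1],
    [[0,0,0],[0.232,-0.468,0],1],
    [[0,0,0],[0.298,-0.549,0],1],
    [[0,0,0],[0.298,-0.549,0],1]
  ]
}}

```text
time: 10.22
tool_pos: [0.5215, -0.1169, 0.074]
tcp_rot: [-2.894, -1.219, -0.003]
wrist_force: [-1.2, 5.4, 9.5]
width: 0.17
```

>>> {"fn": "move_arm", "kwargs": {
  "deltas": [
    [[0,0,0],[0.076,-0.079,0],1],
    [[0,0,0],[0.157,-0.153,0],1],
    [[0,0,0],[0.244,-0.219,0],1],
    [[0,0,0],[0.336,-0.279,0],1],
    [[0,0,0],[0.433,-0.331,0],1],
    [[0,0,0],[0.5,-0.36,0],1],
    [[0,0,0],[0.5,-0.36,0],1]
  ]
}}

```text
time: 11.1
tool_pos: [0.5699, -0.1532, 0.0739]
tcp_rot: [-2.893, -1.221, 0.002]
wrist_force: [-5.8, 1.8, 11.8]
width: 0.173
```

The chord gives about 0.87 rad with spring force only, so I push a bit further to feel the stop.

>>> {"fn": "move_arm", "kwargs": {
  "deltas": [
    [[0,0,0],[0.025,-0.01,0],1],
    [[0,0,0],[0.045,-0.018,0],1],
    [[0,0,0],[0.045,-0.018,0],1],
    [[0,0,0],[0.045,-0.018,0],1]
  ]
}}

```text
time: 11.6
tool_pos: [0.5739, -0.1549, 0.074]
tcp_rot: [-2.892, -1.221, 0.003]
wrist_force: [-6.1, 2.2, 11.1]
width: 0.172
```

>>> {"fn": "move_arm", "kwargs": {
  "deltas": [
    [[0,0,0],[0.03,-0.012,0],1],
    [[0,0,0],[0.05,-0.02,0],1],
    [[0,0,0],[0.05,-0.02,0],1],
    [[0,0,0],[0.05,-0.02,0],1]
  ]
}}

```text
time: 12.1
tool_pos: [0.5748, -0.1553, 0.0737]
tcp_rot: [-2.887, -1.219, 0.013]
wrist_force: [-16.1, 5.6, 20.0]
width: 0.171
```

Run:
```python
from h import *
s=read_camera("scene")[0];p=read_camera("top")[0]
cv2.imwrite("pics/c5.png",np.hstack([cv2.resize(q[:,:,::-1],None,fx=2.5,fy=2.5,interpolation=2) for q in(p[160:270,210:365],s[160:270,190:345])]))
q=status.read_state();print(q["time"],q["wrist_force"],q["tool_pos"])
```

```text
12.2 [-16.25880465   6.14298957  19.27002942] [ 0.57481248 -0.15530167  0.07373551]
```

View pics/c5.png

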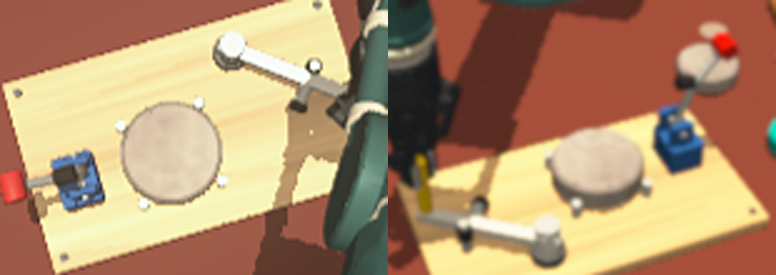

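The bar lies against the peg at top crop (313,68), and the push rose from 6 to 17 N, so it is at the stop. The dish is unmoved at (171,152) and the lever open at (12,187). Hold briefly and hand in.

>>> {"fn": "move_arm", "kwargs": {
  "deltas": [
    [[0,0,0],[0,0,0],1],
    [[0,0,0],[0,0,0],1],
    [[0,0,0],[0,0,0],1],
    [[0,0,0],[0,0,0],1],
    [[0,0,0],[0,0,0],1],
    [[0,0,0],[0,0,0],1]
  ]
}}

```text
time: 12.95
tool_pos: [0.5748, -0.1553, 0.0738]
tcp_rot: [-2.887, -1.219, 0.013]
wrist_force: [-15.5, 5.8, 20.1]
width: 0.173
```

```bash
python3 -c "
from workcell import order,status
q=status.read_state();print(q['wrist_force'],q['width'],q['tool_pos']);print(order.finish_job())"
```

```text
[-15.48258129   5.84245704  20.13585079] 0.17294997598696918 [ 0.57481766 -0.15532532  0.0737646 ]
the job is handed in; nothing more can be done
None
```

The clamp lever is open, the presser arm is at its stop with the fingers still gripping the yellow post, and the job was handed in at about 13 s; it reports no verdict.

**Clamp lever:** I gripped the red roller by its ends and swung it over. After I let go it stayed put, and in the picture it matched the predicted 1.75 rad position to about 2 px.

**Presser arm:** The push rose from about 6 N (the spring alone) to about 17 N, and the last picture shows the bar against the black peg. The finger opening is steady at 0.17, so the post is still held. Both joint angles are inferred from tool position, force and pictures, as there is no direct reading.

**Dish and loose items:** The dish looks unmoved in the last picture. The bowl, bottle and trowel were never approached, but I didn't re-measure their positions at the end.

**Disagreements:** While swinging the lever there was up to about 17 N of side load from a few millimetres of arc error, which I corrected halfway. At the stop there is also about 20 N of vertical force on the wrist, higher than the spring accounts for, but it stayed steady. Two-view heights came out 6–8 mm off for the small targets, so I relied on the board fit and the given heights.

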